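# Set the board-feeder's drive pulley to its timing mark and pin it

### The arm

A 6-joint arm with a two-finger parallel gripper is mounted at the origin on the work surface. World frame = base frame: x ahead of the robot, y to its left, z up, the work surface at z = 0. Lengths are in m, angles in rad, forces in N, time in s.
With the tool pointing down it reaches from about 0.425 to 0.95 m from the base axis. Payload 14.7 kg.
Tool frame: the origin (TCP) lies between the finger pads; the fingertips stand 25 mm ahead of it and the grasp point (between the pads) lies 6 mm ahead of it; z points along the fingers, y is the line along which they close (so a half turn about z gives the same grasp; the last joint's range is limited). The gripper opens to 85 mm and grips with 20 to 120 N. Pads are 22 mm wide; open, the fingers measure 114 mm over their backs; the gripper's body (76 mm by 85 mm) begins 54 mm behind the grasp point. The pads swing forward as they close: fully open they stand 13 mm farther back than shut.
Start: joints at [-1.373, 0.48, 1.596, -0, 1.065, -0.047], TCP at [0.158, -0.631, 0.256] pointing down, gripper open.
Joint ranges: [-2.75, 2.75], [-0.82, 2.05], [0.23, 2.67], [-1.56, 4.7], [0.09, 2.69], [-2.92, 2.92]. Speed limits (rad/s): [1.89, 1.89, 2.39, 3.01, 3.01, 3.01].

### API

Orientations are given as a unit quaternion [w, x, y, z].
In Python, from rig import ctrl, eyes gives the robot as it stands. Calls block until the motion is done:
- ctrl.movep(position, orientation): joint-space move of the TCP to a pose.
- ctrl.line_to(position, orientation=None, velocity=0.15): straight line of the TCP; orientation=None keeps the orientation; velocity is the mean speed in m/s.
- ctrl.move_joints(angles): joint-space move.
- ctrl.gripper_to(opening): opening from 0.0 (shut) to 1.0 (fully open); the grip force is fixed at half the most; returns when the fingers have stopped.
- ctrl.sleep(seconds).
- ctrl.solve_ik(position, orientation): joint angles nearest the present ones, or None.
- eyes.snapshot(name): name is "scene" or "side" or "wrist"; returns a dict with "img" (420x560x3 uint8, red, green, blue), "fx", "fy", "cx", "cy" (pixels), "k1" (the pictures are not rectified: a ray, as slopes to the right and down, at radius r is drawn at 1 + k1 r^2 times it, then the intrinsics apply), "camera_from_world" (4x4, takes a point from world to camera coordinates); the wrist camera has in their place "tool_from_camera" (4x4, takes a point from camera to tool coordinates, whose origin is the TCP and whose axes are the flange's). Camera axes: x right, y down, z forward; pixel columns grow to the right and rows downward; lengths in m; the calibration is good to about 2 mm. A picture is of the moment at which its call begins: read the wrist's pose just before it. There is no depth.
A pose or a line that the arm cannot do raises ctrl.Unreachable and nothing moves.
- ctrl.job_done(): hands the job in; it is judged then, once.
Readings, each from a call of its own:
- ctrl.read_time_s(): time.
- ctrl.read_q(): joint angles.
- ctrl.read_qvel(): joint speeds.
- ctrl.read_joint_torque(): joint torques, N m.
- ctrl.read_ee_pos(): TCP position.
- ctrl.read_eef_rot(): TCP orientation.
- ctrl.read_contact_force(): force on the tool from outside, world axes, zero at the start.
- ctrl.read_wrist_torque(): the same for the moment, N m.
- ctrl.read_gripper_width(): opening from 0.0 (shut) to 1.0 (fully open).
- ctrl.read_finger_force(): force on a finger pad.
Only numpy, scipy, OpenCV 4.12 (cv2) and the standard library are available. Lean on these libraries where they do the work, as an engineer would, in place of code of your own. Each camera call takes 0.05 s, during which the arm holds its last target. There are 200 camera calls.

### The job

Turn the aluminium belt pulley of the board feeder by its rim until the engraved mark stands at the pointer, and leave it there at rest. Then take the timing pin from its rest and put it through the pulley's hole into the bore beneath, which may lie a little to either side: feel for it and let the pulley give with the pin, never forcing or ramming it, until the pin is fully home, then let go. Leave the other things on the bench as they are.

Things in the scene. Friction and masses are not known exactly. Their poses are not given: they have to be found in the camera images.
- housing: Drive unit of the board feeder, fixed to the bench: dark box 190 x 190 mm with a pale blue-green top at 60 mm height. Origin: centre of its underside, under the pulley's axis, z up; its x axis points from the pulley's axis to the pointer. The dark steel pointer post stands 80 to 94 mm from the axis, 12 mm wide, up to 104 mm high; the pointer's tip is 72.5 mm from the axis.
- pointer (a point): Fixed point on the line from the pulley's axis to the pointer, 64 mm from the axis and at the height of the rim's top (103 mm): the place where the middle of the mark must stand.
- pulley: Aluminium pulley lying flat on the housing, on an upright axis through its origin (centre of its underside, 63 mm above the bench); x axis towards the mark. Upright rim 138 mm outer diameter, 10 mm thick, top at 103 mm, open inside down to the spokes (tops at 73 mm); hub 40 mm wide up to 77 mm, spindle end up to 82 mm. Three narrow spokes, one 28 mm wide with the hole, under the mark.
- mark (a point): Middle of the engraved mark, a dark line 3 mm wide across the rim's top face, 64 mm from the axis; turns with the pulley. It starts 0.7 to 1.7 rad anticlockwise (seen from above) of the pointer. The pulley turns up to 2.6 rad either way of the pointer, with a drag of about 0.16 N m, and stays where it is left.
- hole (a point): Centre of the pulley's timing hole at the top of its spoke (73 mm height), 46 mm from the axis on the line to the mark; 11 mm wide, 10 mm deep. Beneath is a steel slide (top at 59.5 mm) with an 11 mm wide, 25 mm deep bore, also 46 mm from the axis but 3 mm to one side or the other of the pointer line; which side is to be felt. The pin must go there and turns the pulley along.
- pin: Loose round steel timing pin, about 90 g, 105 mm long, upright in its rest. Origin: centre of its lower tip, z up along it. From the tip: nose widening from 8.6 to 10 mm over 3 mm, 10 mm shank up to 33 mm, 20 mm collar from 33 to 39 mm, 14 mm handle up to 105 mm. Fully home, the collar lies on the spoke, the tip is 40 mm above the bench and the handle's top at 145 mm.
- rest: Black block 60 x 60 x 45 mm, fixed, with a 13 mm wide hole 40 mm deep in which the pin stands, its collar on the block's top (tip 12 mm above the bench). Origin: centre of its underside.
- partsbox: Grey open parts box 75 x 75 x 30 mm with four compartments, bystander. Origin: centre of its underside.
- panel: Green circuit-board panel 70 x 120 x 4 mm lying flat, bystander. Origin: centre of its underside.
- mouse: Black computer mouse, 73 mm long, 35 mm high, bystander. Origin on its underside.
- stripper: Wire stripper with one yellow and one black grip, about 120 mm long, lying flat, bystander. Origin on its underside.
Things that resemble listed ones, but are neither listed nor needed, are in the scene too. Several things have the shape of the pin; the one meant has the colours described above.

How it is judged:
By the outcome, as a careful person would: the job done as asked, in the order asked, and still so for the second after the job is handed in, with the robot touching nothing.
It also fails if it takes over 72 s, if anything falls off the work surface, if the arm or the gripper's body presses on something with over 40 N, if the wrist force passes 120 N, or if a joint passes its speed limit or range.

## Working session

There is one attempt and no reset: what is moved stays moved. The work goes in short steps, each a Python script; the robot and the scene stay as the last script left them, time stands still between calls to the robot, and variables do not carry over. Pictures are saved under pics/ and viewed, at most 10 in all, crops included, and the job is handed in when it is done.

```bash
ls; mkdir -p pics
python3 - <<'E'
from rig import ctrl, eyes
import cv2,json
for n in ("scene","side"):
    s=eyes.snapshot(n); cv2.imwrite(f"pics/{n}0.png",cv2.resize(s["img"][:,:,::-1],(800,600),interpolation=cv2.INTER_CUBIC))
    print({k:v for k,v in s.items() if k!="img"})
print(ctrl.read_time_s(), ctrl.read_eef_rot())
E
```

```text
pics
{'fx': 494.6968539657753, 'fy': 494.6968539657753, 'cx': 279.00886208529744, 'cy': 214.05251385292976, 'k1': -0.016985554693643184, 'camera_from_world': array([[-0.83152059,  0.5554895 ,  0.00221774,  0.54823987],
       [ 0.39188572,  0.58943983, -0.7063896 , -0.16667666],
       [-0.39369923, -0.5865084 , -0.70781976,  1.40407527],
       [ 0.        ,  0.        ,  0.        ,  1.        ]])}
{'fx': 478.69532848949933, 'fy': 478.69532848949933, 'cx': 282.71954294489973, 'cy': 208.06499908183213, 'k1': 0.017557521809307416, 'camera_from_world': array([[ 0.92672797, -0.37566051, -0.00737922, -0.62246833],
       [-0.25750343, -0.62069573, -0.74055978,  0.21850425],
       [ 0.27361881,  0.68819764, -0.67194997,  1.01252317],
       [ 0.        ,  0.        ,  0.        ,  1.        ]])}
0.1 [-5.27790390e-04  9.92517382e-01  1.22102281e-01 -3.69991455e-05]
```

View pics/scene0.png

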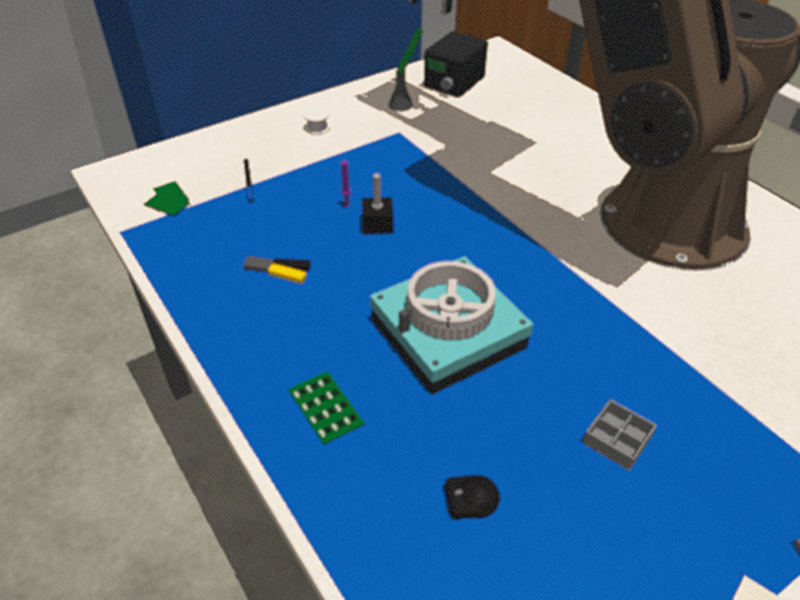

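View pics/side0.png

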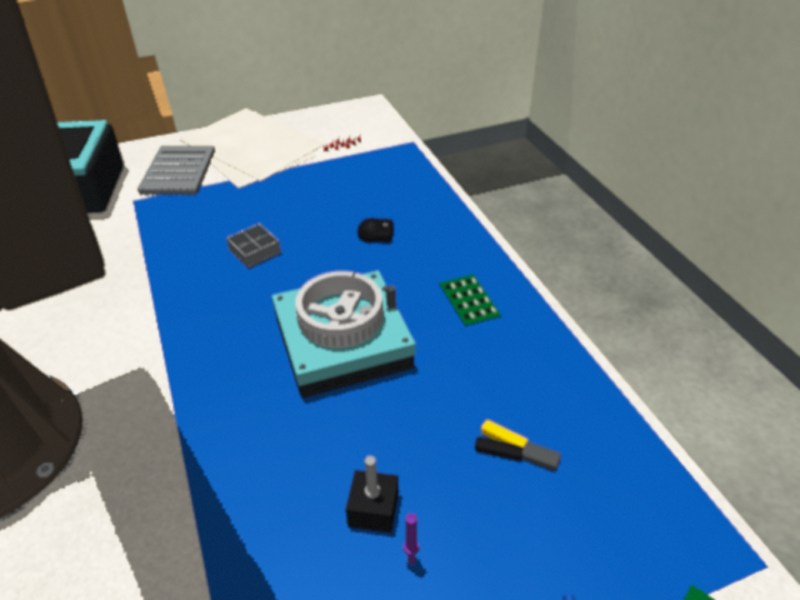

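The scene view shows the pulley hub at (451,301), the pointer post top at (404,312) and the pin top at (377,176), with a purple decoy at (347,165). The side view shows the hub at (341,309), post (390,289), mark about (356,274) and pin top (370,461), with the purple decoy at (411,518).

```bash
cat > h.py <<'E'
from rig import ctrl, eyes
import numpy as np, cv2
from scipy.spatial.transform import Rotation as R
def rot(q): return R.from_quat(np.roll(q,-1)).as_matrix()
def qd(yaw):  # tool down; tool y axis horizontal at angle yaw+pi/2-ish
    # tool x=(cos,sin,0), y=(sin,-cos,0), z=(0,0,-1)
    c,s=np.cos(yaw),np.sin(yaw)
    q=R.from_matrix(np.array([[c,s,0],[s,-c,0],[0,0,-1]])).as_quat(); return np.roll(q,1)
def cam(s,T=None):
    """world_from_camera"""
    return np.linalg.inv(s["camera_from_world"]) if T is None else T@s["tool_from_camera"]
def ray(s,W,u,v):
    K=np.array([[s["fx"],0,s["cx"]],[0,s["fy"],s["cy"]],[0,0,1]])
    p=cv2.undistortPoints(np.array([[[u,v]]],float),K,np.array([s["k1"],0,0,0,0.]))[0,0]
    return W[:3,3],W[:3,:3]@np.array([p[0],p[1],1])
def at_z(s,W,u,v,z):
    o,d=ray(s,W,u,v); return o+d*(z-o[2])/d[2]
def proj(s,W,P):
    C=np.linalg.inv(W); P=np.atleast_2d(P)@C[:3,:3].T+C[:3,3]
    x=P[:,:2]/P[:,2:]; x=x*(1+s["k1"]*(x**2).sum(1,keepdims=True))
    return x*[s["fx"],s["fy"]]+[s["cx"],s["cy"]]
def toolT():
    T=np.eye(4);T[:3,:3]=rot(ctrl.read_eef_rot());T[:3,3]=ctrl.read_ee_pos();return T
def wrist(name):
    T=toolT(); s=eyes.snapshot("wrist")
    cv2.imwrite(f"pics/{name}.png",cv2.resize(s["img"][:,:,::-1],(800,600),interpolation=cv2.INTER_CUBIC))
    return s,cam(s,T)
E
python3 - <<'E'
from h import *
np.set_printoptions(precision=4,suppress=True)
for n,pts in (("scene",dict(hub=(451,300,.082),post=(404,312,.104),pin=(377,176,.117),mark=(448,320,.103),purple=(346,162,.105),rim=(451,285,.103))),("side",dict(hub=(341,309,.082),post=(390,288,.104),pin=(370,460,.117),mark=(356,274,.103),purple=(411,517,.105),rim=(340,299,.103)))):
    s=eyes.snapshot(n)
    for k,(u,v,z) in pts.items(): print(n,k,at_z(s,cam(s),u*.7,v*.7,z)[:2])
s=eyes.snapshot("wrist"); print(s["tool_from_camera"],s["fx"])
E
```

```text
scene hub [ 0.5559 -0.0043]
scene post [ 0.6458 -0.0058]
scene pin [ 0.4967 -0.316 ]
scene mark [0.5993 0.0443]
scene purple [ 0.5123 -0.4034]
scene rim [ 0.5493 -0.0151]
side hub [ 0.5593 -0.0085]
side post [ 0.6424 -0.0144]
side pin [ 0.4976 -0.3196]
side mark [0.6033 0.0411]
side purple [ 0.5177 -0.4043]
side rim [ 0.5595 -0.0075]
[[ 0.0001 -0.9475 -0.3199  0.0816]
 [ 1.     -0.0003  0.0011  0.0007]
 [-0.0011 -0.3199  0.9475 -0.1181]
 [ 0.      0.      0.      1.    ]] 295.4549105223711
```

Run:
```python
from h import *
np.set_printoptions(precision=4,suppress=True)
ctrl.movep([0.498,-0.008,0.26],qd(0)); s,W=wrist("w1")
pts=np.array([[.557,-.008,.082],[.645,-.010,.104],[.603,.042,.103]])
print(proj(s,W,pts)/.7, ctrl.read_time_s())
np.savez("w1.npz",W=W,**{k:s[k] for k in("fx","fy","cx","cy","k1")})
```

```text
[[391.7856 185.4521]
 [394.7376  27.5527]
 [307.872  109.0485]] 2.8167
```

View pics/w1.png

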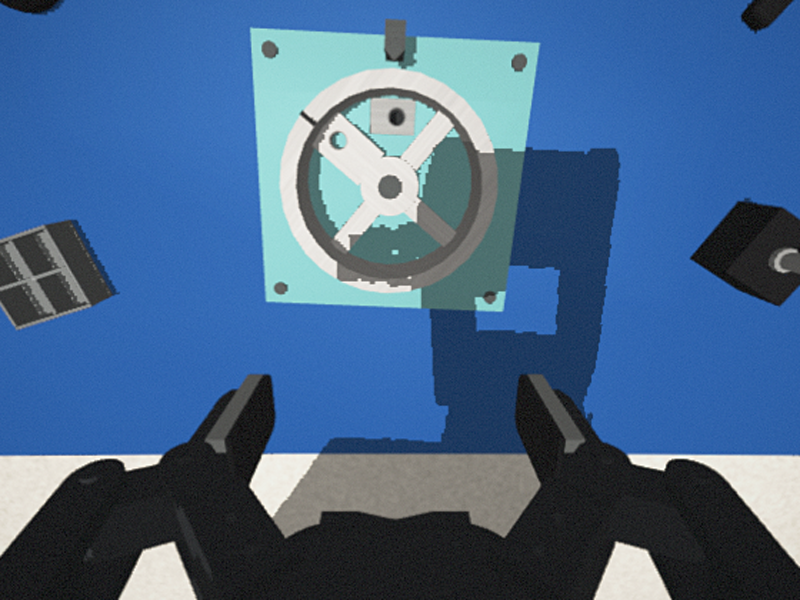

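The wrist view shows the spindle at (389,187), the pointer tip at (396,60), the mark's middle at (308,117) and the hole at (338,141). The slide's bore is visible too, at (397,116). I'll compute the positions and check them on an enlarged overlay.

Run:
```python
from h import *
np.set_printoptions(precision=4,suppress=True)
s=dict(np.load("w1.npz")); W=s["W"]
f=lambda u,v,z: at_z(s,W,u*.7,v*.7,z)[:2]
c=f(389,187,.082)
for n,p in dict(tip=(396,60,.104),mark=(308,117,.103),hole=(338,141,.073),bore=(397,116,.0595),post=(396,21,.104)).items():
    d=f(*p)-c; print(n,f(*p),"r",np.hypot(*d),"ang",np.arctan2(d[1],d[0]))
rim=np.array([f(u,v,.103) for u,v in((279,180),(497,180),(388,68),(388,292))]); print("axis",c,rim, rim[:2].mean(0),rim[2:].mean(0))
cs=[f(u,v,.06) for u,v in((250,28),(540,42),(503,312),(266,302))]; print(np.array(cs),np.mean(cs,0)); 
e=np.array(cs); print([np.arctan2(*(e[i]-e[j])[::-1]) for i,j in((0,3),(1,2))],[np.arctan2(*(e[i]-e[j])[::-1])-np.pi/2 for i,j in((0,1),(3,2))])
im=cv2.imread("pics/w1.png")[10:310,240:560]
cv2.imwrite("pics/w1c.png",cv2.resize(im,(640,600),interpolation=cv2.INTER_CUBIC))
```

```text
tip [ 0.6288 -0.0107] r 0.07301154465454923 ang -0.06339616869739444
mark [0.5986 0.0422] r 0.0644406728226676 ang 0.8477809963351052
hole [0.5856 0.0285] r 0.04557184478834079 ang 0.8623723330128819
bore [ 0.6022 -0.0117] r 0.046586687905717246 ang -0.11954919700396113
post [ 0.6482 -0.0107] r 0.09231409136528733 ang -0.049994686186353096
axis [ 0.556  -0.0061] [[ 0.562   0.0629]
 [ 0.5619 -0.0745]
 [ 0.6249 -0.0061]
 [ 0.4874 -0.0053]] [ 0.5619 -0.0058] [ 0.5562 -0.0057]
[[ 0.655   0.0844]
 [ 0.647  -0.106 ]
 [ 0.4558 -0.0975]
 [ 0.4646  0.093 ]] [ 0.5556 -0.0065]
[np.float64(-0.04497687014974733), np.float64(-0.04443631997637817)] [np.float64(-0.042185543418510996), np.float64(-0.04618385599153729)]
```

View pics/w1c.png

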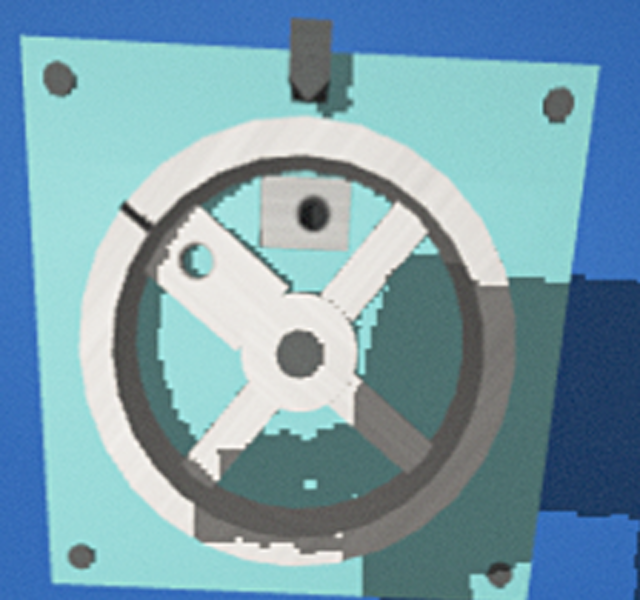

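The crop confirms mark (308,118), hole (338,140) and bore (397,116). So the pointer is at -0.0445 rad, the mark at about 0.85 rad, and the bore lies about 3 mm clockwise of the pointer line. Next I turn the pulley by its rim.

```bash
cat > turn.py <<'E'
from h import *
C=np.array([.556,-.006])
def pose(phi,z,r=.064): return [*(C+r*np.array([np.cos(phi),np.sin(phi)])),z],qd(phi-np.pi/2)
def turn(phi0,d,zs=.112,back=None):
    ctrl.movep(*pose(phi0,.17)); ctrl.gripper_to(.5)
    ctrl.line_to(*pose(phi0,zs),velocity=.1)
    print("down",ctrl.read_contact_force(),ctrl.read_time_s())
    ctrl.gripper_to(0.0)
    print("grip",ctrl.read_gripper_width(),ctrl.read_finger_force(),ctrl.read_contact_force())
    n=max(1,int(np.ceil(abs(d)/.1)))
    for i in range(n):
        ctrl.line_to(*pose(phi0+d*(i+1)/n,zs),velocity=.04)
        F=ctrl.read_contact_force()
        if i%3==2 or i==n-1: print(i,F)
        if np.linalg.norm(F)>60: print("abort",F); break
    ctrl.sleep(.2)
    ctrl.gripper_to(.5); ctrl.line_to(*pose(phi0+d,.17),velocity=.15)
def look(name):
    ctrl.movep([0.498,-0.008,0.26],qd(0)); s,W=wrist(name); np.savez(name+".npz",W=W,**{k:s[k] for k in("fx","fy","cx","cy","k1")})
    im=cv2.imread(f"pics/{name}.png")[10:310,240:560]
    cv2.imwrite(f"pics/{name}c.png",cv2.resize(im,(640,600),interpolation=cv2.INTER_CUBIC)); print(ctrl.read_time_s())
E
python3 - <<'E'
from turn import *
np.set_printoptions(precision=3,suppress=True)
turn(1.95,-.897); look("w2")
E
```

```text
down [ 0.252  0.891 -0.393] 4.575
grip 0.1031579041786652 58.07262759973128 [-3.397  9.005  7.698]
2 [-0.97  10.198  4.463]
5 [ 0.628 10.055  3.422]
8 [2.549 8.076 2.738]
9.6417
```

View pics/w2c.png

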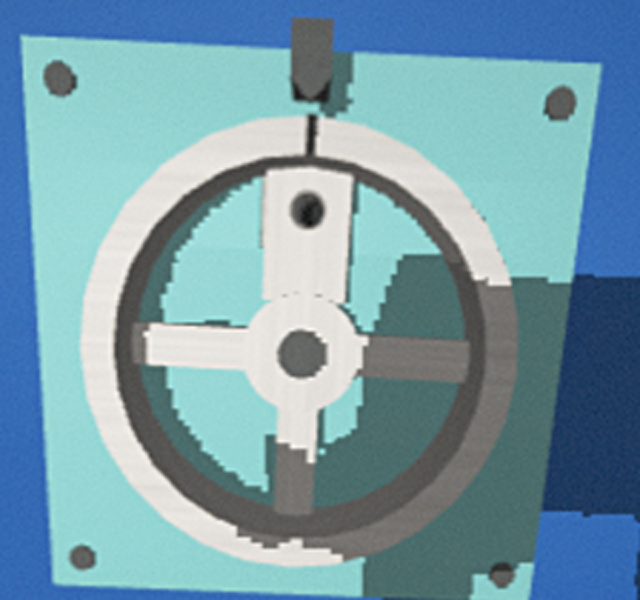

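The mark now stands at crop (311,134), just below the pointer tip at (310,100), with the hole at (307,211) and the spindle at (302,354). I'll compute the angles.

Run:
```python
from h import *
np.set_printoptions(precision=4,suppress=True)
s=dict(np.load("w2.npz")); W=s["W"]
f=lambda u,v,z: at_z(s,W,(240+u/2)*.7,(10+v/2)*.7,z)[:2]
c=f(302,354,.082)
e=np.array([f(u,v,.06) for u,v in((21,37),(601,64),(527,604),(53,583))]); print(e.mean(0),[np.arctan2(*(e[0]-e[3])[::-1]),np.arctan2(*(e[0]-e[1])[::-1])-np.pi/2])
for n,p in dict(mark=(311,134,.103),markout=(312,115,.103),markin=(310,154,.103),hole=(307,211,.073),tip=(310,100,.104)).items():
  for cc in(c,e.mean(0),[.556,-.006]):
    d=f(*p)-cc; print(n,f(*p),"r",np.hypot(*d),"ang",np.arctan2(d[1],d[0]))
```

```text
[ 0.5556 -0.0063] [np.float64(-0.04667123197211131), np.float64(-0.04288334977034003)]
mark [ 0.62 -0.01] r 0.06411879858458687 ang -0.048522654145509235
mark [ 0.62 -0.01] r 0.0645205280524846 ang -0.05770442729063481
mark [ 0.62 -0.01] r 0.06411784239473649 ang -0.06269933071832888
markout [ 0.6249 -0.0103] r 0.06905453459231155 ang -0.049387747187500664
markout [ 0.6249 -0.0103] r 0.06945658016449843 ang -0.05791201219602363
markout [ 0.6249 -0.0103] r 0.0690539042111825 ang -0.06255108369140638
markin [ 0.6147 -0.0097] r 0.058850565497277005 ang -0.04770284528161517
markin [ 0.6147 -0.0097] r 0.05925205427780337 ang -0.05770657146693138
markin [ 0.6147 -0.0097] r 0.058849440916713305 ang -0.0631486545187835
hole [ 0.6014 -0.0088] r 0.045513687788820714 ang -0.04064308048127143
hole [ 0.6014 -0.0088] r 0.04591187986151467 ang -0.0536145997218006
hole [ 0.6014 -0.0088] r 0.045508203251325464 ang -0.06061577355825785
tip [ 0.6286 -0.0097] r 0.07269263434091792 ang -0.039016126301329994
tip [ 0.6286 -0.0097] r 0.07308842594947111 ang -0.0471730609054145
tip [ 0.6286 -0.0097] r 0.07268227701669243 ang -0.05152068418568876
```

The mark is within about 0.5 mm of the pointer, so that part is done. Next is the pin: a close look first.

Run:
```python
from h import *
np.set_printoptions(precision=4,suppress=True)
ctrl.movep([0.437,-0.318,0.27],qd(0)); s,W=wrist("w3"); np.savez("w3.npz",W=W,**{k:s[k] for k in("fx","fy","cx","cy","k1")})
print(proj(s,W,[[.497,-.318,.117],[.497,-.318,.045]])/.7,ctrl.read_time_s())
```

```text
[[394.362  187.3076]
 [394.3251 179.5531]] 10.8917
```

View pics/w3.png

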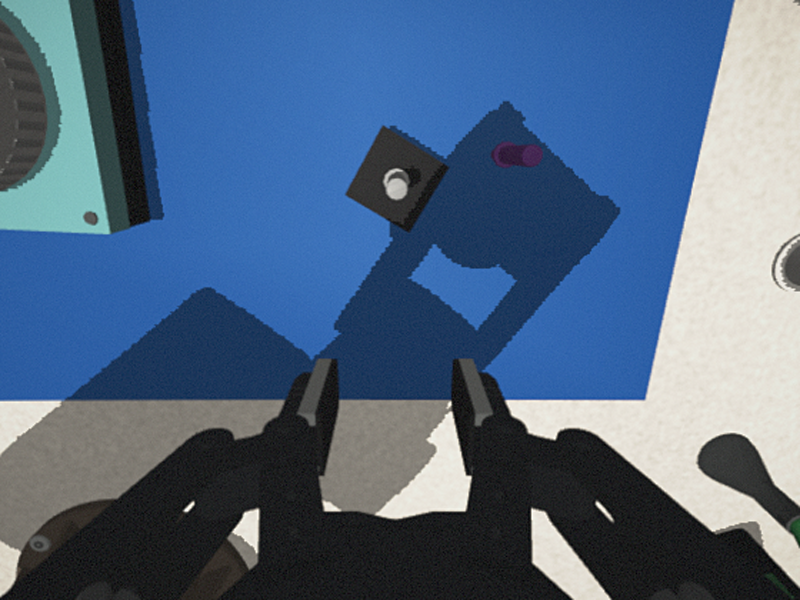

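The pin's handle top is at (397,187) and the purple decoy at (532,155), well clear of the fingers. Next: grasp the pin, lift it, go above the hole and look.

Run:
```python
from h import *
np.set_printoptions(precision=4,suppress=True)
s=dict(np.load("w3.npz")); p=at_z(s,s["W"],397*.7,187*.7,.117)[:2]; print(p)
q=qd(0)
ctrl.movep([*p,.19],q); ctrl.gripper_to(.5); ctrl.line_to([*p,.108],velocity=.12)
print("down",ctrl.read_contact_force())
ctrl.gripper_to(0.); print("grip",ctrl.read_gripper_width(),ctrl.read_finger_force(),ctrl.read_contact_force())
ctrl.line_to([*p,.25],velocity=.12); print("lift",ctrl.read_gripper_width(),ctrl.read_contact_force())
a=-.053; h=np.array([.556,-.0065])+.046*np.array([np.cos(a),np.sin(a)]); print("hole",h)
ctrl.movep([*h,.25],q); ctrl.line_to([*h,.213],velocity=.1)
print(ctrl.read_contact_force(),ctrl.read_ee_pos(),ctrl.read_time_s())
s,W=wrist("w4"); np.savez("w4.npz",W=W,**{k:s[k] for k in("fx","fy","cx","cy","k1")})
print(proj(s,W,[[*h,.213-.096],[*h,.150],[*h,.073]])/.7)
im=s["img"][:,:,::-1]; u,v=(proj(s,W,[[*h,.11]])[0]).astype(int); print(u,v)
y0,x0=max(0,v-75),max(0,u-100)
cv2.imwrite("pics/w4c.png",cv2.resize(im[y0:y0+150,x0:x0+200],(800,600),interpolation=cv2.INTER_CUBIC)); print(x0,y0)
```

```text
[ 0.4972 -0.3196]
down [-0.9148  0.2382 -0.2999]
grip 0.14541995508200142 58.49550426006317 [-0.5377  0.8298  7.6986]
lift 0.1464465952267669 [-0.3635  0.7904 -1.6938]
hole [ 0.6019 -0.0089]
[-0.5439 -0.4519  0.3746] [ 0.602  -0.0095  0.213 ] 15.8917
[[391.4664 309.0302]
 [391.0858 334.2057]
 [391.8368 284.5117]]
274 213
174 138
```

View pics/w4c.png

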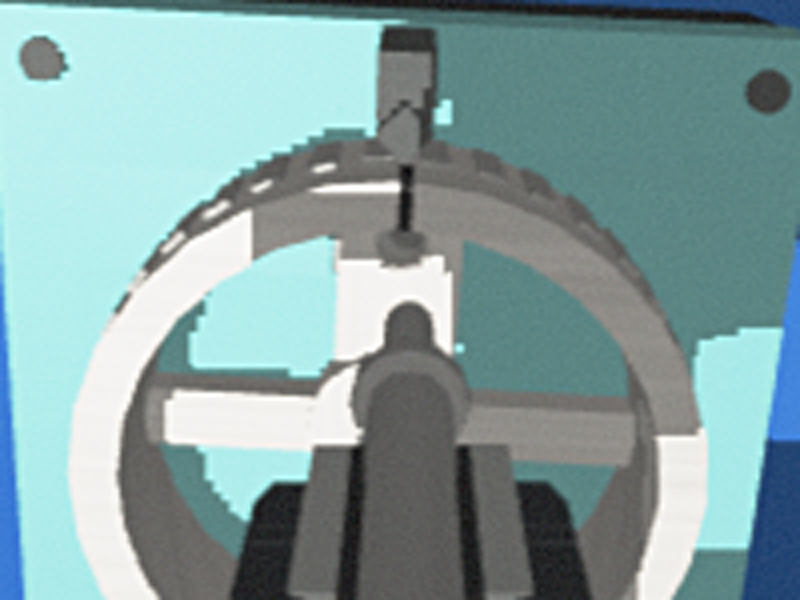

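In this crop the mark stands at (405,195) below the pointer tip at (403,150), with the hole at (401,248). The pin's nose end is near (409,323), a few pixels right of and below the prediction. I'll overlay outlines to measure the offset in hand.

Run:
```python
from h import *
s=dict(np.load("w4.npz")); W=s["W"]; full=cv2.resize(cv2.imread("pics/w4.png"),(560,420),interpolation=cv2.INTER_AREA)
x0,y0,k=234,170,10
im=cv2.resize(full[y0:y0+60,x0:x0+80],(800,600),interpolation=cv2.INTER_CUBIC)
t=np.linspace(0,2*np.pi,60)
e=np.array(ctrl.read_ee_pos()); print(e, ctrl.read_contact_force())
def circ(c,z,r,col):
    P=np.c_[c[0]+r*np.cos(t),c[1]+r*np.sin(t),0*t+z]; u=(proj(s,W,P)-[x0-.5,y0-.5])*k-.5
    cv2.polylines(im,[np.round(u).astype(int)],True,col,1)
for off,col in(((0,0),(0,255,0)),((-.002,-.0012),(0,0,255))):
    c=np.array([.602,-.0095])+off
    for z,r in((0,.0043),(.003,.005),(.033,.01),(.039,.01)): circ(c,.117+z,r,col)
circ((.6019,-.0089),.073,.0055,(255,0,0))
cv2.imwrite("pics/w4o.png",im)
```

```text
[ 0.60223815 -0.00933636  0.21346187] [ 0.13081001  0.59892572 -0.31310874]
```

View pics/w4o.png

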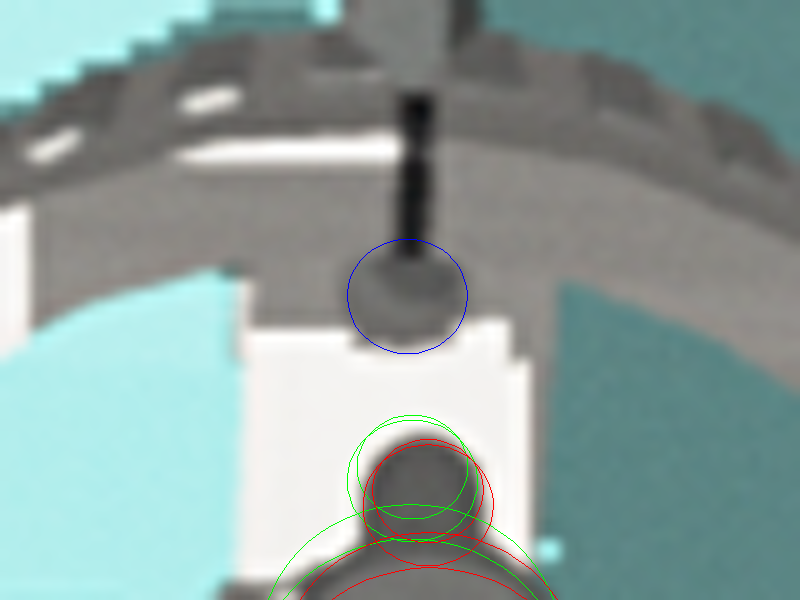

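The red hypothesis fits the nose, so the in-hand offset is about (-2.0, -0.9) mm, and the hole centre is at (403,295). I'll shift the tool by (+1.9, +1.9) mm and descend with force watching.

```bash
cat > ins.py <<'E'
from h import *
q=qd(0)
def F(n=5):
    a=[]
    for _ in range(n): ctrl.sleep(.01); a.append(ctrl.read_contact_force())
    return np.mean(a,0)
def descend(x,y,z0,z1,step,fz,F0):
    """tool z from z0 to z1 in steps, stops when the upward push exceeds fz; returns last z, force"""
    z=z0; f=F()-F0
    while z>z1+1e-6:
        z=max(z1,z-step); ctrl.line_to([x,y,z],q,velocity=.025); f=F()-F0
        if f[2]>fz: break
    return z,f
E
python3 - <<'E'
from ins import *
np.set_printoptions(precision=2,suppress=True)
x,y=.6038,-.0070
ctrl.line_to([x,y,.185],q,velocity=.1); F0=F(10); np.save("F0.npy",F0); print(F0)
z,f=descend(x,y,.185,.173,.006,4,F0); print("tip",(z-.096)*1e3,f,f.shape)
z,f=descend(x,y,z,.163,.001,4,F0); print("tip",(z-.096)*1e3,f)
print(F()-F0,np.array(ctrl.read_ee_pos())*1e3,ctrl.read_time_s(),ctrl.read_gripper_width())
E
```

```text
[-0.39 -0.   -0.74]
tip 76.99999999999999 [ 1.07 -0.24  0.04] (3,)
tip 67.0 [ 0.17 -0.41 -0.27]
[ 0.15 -0.09 -0.29] [603.8   -6.98 162.98] 20.3667 0.14763711500877302
```

Run:
```python
from ins import *
np.set_printoptions(precision=2,suppress=True)
x,y=.6038,-.0070; F0=np.load("F0.npy")
z,f=descend(x,y,.163,.154,.0005,3,F0); print("tip",(z-.096)*1e3,f)
if f[2]>3:
    zc=z+.0015; ctrl.line_to([x,y,zc],q,velocity=.02)
    for d in (.003,.0036,.0024):
        X,Y=x-.045*d,y-d
        ctrl.line_to([X,Y,zc],q,velocity=.01); print("side",d,F()-F0)
        z1,f=descend(X,Y,zc,z-.004,.0005,4,F0); print("tip",(z1-.096)*1e3,f)
        if f[2]<=4: break
        ctrl.line_to([X,Y,zc],q,velocity=.02)
print(np.array(ctrl.read_ee_pos())*1e3,ctrl.read_time_s(),ctrl.read_gripper_width())
```

```text
tip 59.5 [-0.62 -0.62  7.23]
side 0.003 [ 0.02  2.64 -0.63]
tip 55.49999999999999 [-0.08  3.56  0.98]
[603.64  -9.97 151.46] 28.775 0.14470306832110477
```

Contact came on the slide at 59.5 mm. With the pin 3 mm clockwise it drops into the bore, so I'll go on down gently.

Run:
```python
from ins import *
np.set_printoptions(precision=2,suppress=True)
F0=np.load("F0.npy"); x,y=.6038-.000135,-.010
z,f=descend(x,y,.1515,.1375,.0015,6,F0); print("tip",(z-.096)*1e3,f,ctrl.read_time_s())
if f[2]<=6:
    z,f=descend(x,y,z,.1345,.0005,5,F0); print("tip",(z-.096)*1e3,f)
print(np.array(ctrl.read_ee_pos())*1e3,ctrl.read_time_s(),ctrl.read_gripper_width())
```

```text
tip 41.50000000000001 [-0.78  3.58  0.17] 31.7333
tip 40.50000000000001 [-1.46  3.44  5.6 ]
[603.78 -10.01 136.7 ] 32.3583 0.1463750825643588
```

Run:
```python
from ins import *
np.set_printoptions(precision=2,suppress=True)
F0=np.load("F0.npy"); x,y=.6038-.000135,-.010
z,f=descend(x,y,.1365,.1355,.0003,14,F0); print("tip",(z-.096)*1e3,f)
ctrl.gripper_to(.4); print(F()-F0)
ctrl.line_to([x,y,.20],q,velocity=.1); ctrl.line_to([x-.10,y,.24],q,velocity=.2); s,W=wrist("w5"); print(ctrl.read_time_s())
c=eyes.snapshot("side"); Wc=cam(c)
P=[[.6017,-.0118,.145],[.6017,-.0118,.079],[.6017,-.0118,.073]]
print(proj(c,Wc,P)); u,v=proj(c,Wc,P)[1].astype(int)
a=cv2.resize(c["img"][v-45:v+45,u-45:u+45,::-1],(600,600),interpolation=cv2.INTER_CUBIC)
t=(proj(c,Wc,P)-[u-45,v-45])*600/90
for p in t: cv2.circle(a,tuple(int(i) for i in p),3,(0,0,255),-1)
cv2.imwrite("pics/fin.png",a)
```

```text
tip 39.60000000000002 [-4.85  4.19 18.38]
[ 0.43 -0.18  0.53]
35.1917
[[255.25 191.76]
 [256.55 213.38]
 [256.66 215.26]]
```

View pics/fin.png

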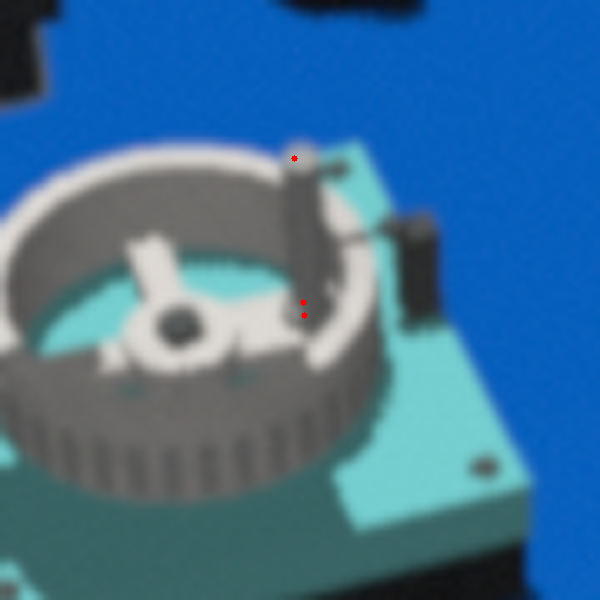

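View pics/w5.png

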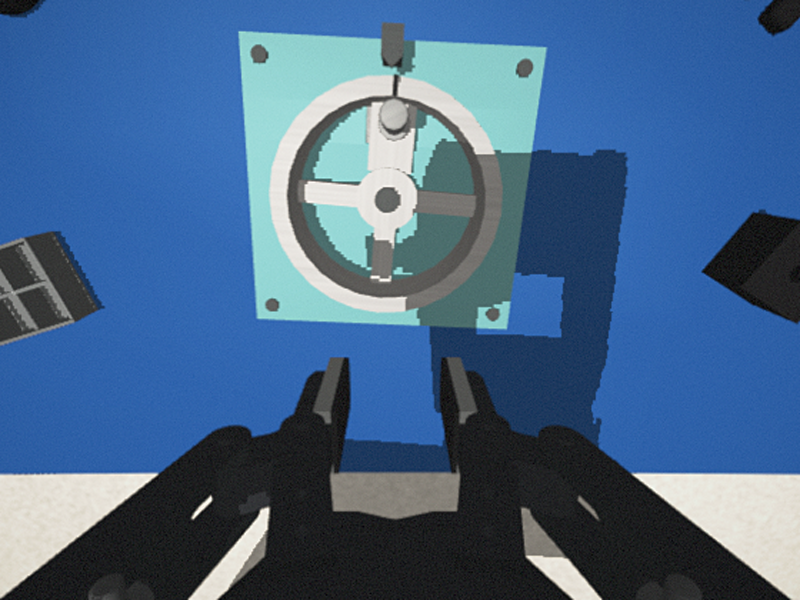

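In the side crop the handle top is at (300,155), against (294,158) predicted for fully home, which is within calibration. From above, the pin sits in the spoke at (394,117) with the mark at (395,85). The force rose steadily at the bottom, so the collar is seated and the pin released.

```bash
python3 -c "
from rig import ctrl
print(ctrl.job_done(), ctrl.read_time_s())"
```

```text
the job is handed in; nothing more can be done
the job is handed in; nothing more can be done
```

I turned the pulley's mark to the pointer and left it there at rest, within about 0.5 mm in the camera. I then felt the pin into the bore on the clockwise side, seated it fully, let go, and handed the job in at about 35 s.

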